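# Clear the drying jar and hold the flip drawer open at the mark

### The arm

A 7-joint arm with a two-finger parallel gripper is mounted at the origin on the work surface. World frame = base frame: x ahead of the robot, y to its left, z up, the work surface at z = 0. Lengths are in m, angles in rad, forces in N, time in s.
With the tool pointing down it reaches from about 0.4 to 0.85 m from the base axis. Payload 10.4 kg.
Tool frame: the origin (TCP) lies at the very end of the fingers, on their centre line; the grasp point (between the pads) lies 19 mm behind it; z points along the fingers, y is the line along which they close (so a half turn about z gives the same grasp; the last joint's range is limited). The gripper opens to 87 mm and grips with 3 to 60 N. Pads are 19 mm wide; open, the fingers measure 117 mm over their backs; the gripper's body (75 mm by 190 mm) begins 51 mm behind the grasp point.
Start: joints at [1.098, 0.332, -0.065, 1.46, 0.022, 1.35, -0.088], TCP at [0.272, -0.563, 0.223] pointing down, gripper open.
Joint ranges: [-2.6, 2.6], [-0.5, 2.12], [-1.47, 1.34], [0.16, 2.42], [-1.27, 4.41], [0.06, 2.06], [-2.6, 2.6]. Speed limits (rad/s): [2.22, 2.22, 2.79, 2.79, 3.14, 3.14, 3.14].

### API

Orientations are given as a unit quaternion [x, y, z, w].
In Python, from bench import r gives the robot as it stands.
- The arm moves only by the shell command python3 -m crank 'ROWS' [FORCE]. ROWS is JSON, a list that holds one entry, the list of rows, each a list of 5 numbers: the shift along the tool's x, y, z in mm, then the turn about the tool's z in degrees, then the opening, from -1 (shut) to 1 (fully open). A call has 1 to 20 rows; each row is the pose to reach, as a shift and turn from the pose commanded when the call began, along the tool's axes at that moment; what a row does not reach only later rows make up. A row lasts 1/10 s, in which the tool goes at most 50 mm and 8.59 degrees, less where a joint would pass 70% of its speed; a pose out of reach is approached as far as the arm can. A call with a gripper value outside its range is refused whole. The fingers move at their own pace and stop on an object; FORCE is the grip in N (left out, the last holds). Time passes only in rows, so rows that repeat a pose let the fingers close. It gives the time, the measured TCP pose, the force, the opening and the grip force at its end, in the units of the state.
- r.read_state(): the state, without advancing time (a new reading comes with each control period).
- r.camera(name): name is "scene" or "top"; returns a dict with "image" (480x640x3 uint8, red, green, blue), "vfov" (degrees; the focal length in pixels is half the picture's height over the tangent of half this angle, whatever the lens; pixels are square), "cx", "cy" (the principal point, pixels), "k1" (the pictures are not rectified: a ray, as slopes to the right and down, at radius r is drawn at 1 + k1 r^2 times it, then the intrinsics apply), "eye" and "attitude" of the camera in the world. Camera axes: x right, y down, z forward; pixel columns grow to the right and rows downward; lengths in m; the calibration is good to about 2 mm. A picture is of the moment at which its call begins. There is no depth.
- r.close_job(): hands the job in; it is judged then, once.
The state is a dict: "time": time; "joint_positions": joint angles; "joint_vel": joint speeds; "joint_torque": joint torques, N m; "ee_pos": TCP position; "eef_rot": TCP orientation; "ft_force": force on the tool from outside, world axes, zero at the start; "torque": the same for the moment, N m; "width": finger opening in m; "grip_force": force on a finger pad.
Only numpy, scipy, OpenCV 4.12 (cv2) and the standard library are available. Lean on these libraries where they do the work, as an engineer would, in place of code of your own. Each camera call takes 0.05 s, during which the arm holds its last target. There are 200 camera calls.

### The job

The hearing aid drying jar stands in the way of the pale blue flip drawer: first move it, kept upright, onto the round teal coaster, set it down there without dropping it so that it stands wholly on the coaster, and let it go. Then press the drawer's orange spring lever down until the top of its pad is level with the green marker on the post beside it, and finish while still holding the lever there, so that the drawer stays open at that setting. Work the drawer only by its lever (nothing may push on the drawer front), do not shift the green marker, and leave everything else where it is.

Things in the scene. Friction and masses are not known exactly. Their poses are not given: they have to be found in the camera images.
- unit: Pale blue flip drawer unit, 140 deep (x) x 220 wide (y) x 100 mm high, fixed on the white shelf board, whose top is at world z = 12 mm. Origin: centre of its underside. +z is up; its -x side is the drawer front, facing roughly the robot. On its -y side are the spring lever and the marker post (unit frame x = -60, y = -190 mm, 8 mm thick, 105 mm high).
- drawer: Tilting drawer front, a deeper blue panel 204 wide x 86 mm high, with a white bar 9 mm proud near its top. Origin: middle of its lower edge, its hinge (unit frame x = -71, z = 3 mm). Upright at rest. The lever moves it: its top tips out towards the unit's -x by 1.6 rad per rad of lever travel, at most 0.7 rad. Nothing may push on it.
- lever: Spring lever on the unit's -y side. Origin: its pivot (unit frame x = 40, y = -150, z = 62 mm). A white arm runs to the unit's -x and ends in an orange pad 44 (x) x 40 (y) x 8 mm, centred 100 mm from the pivot. At rest it slopes up 0.22 rad; pressing turns it down, at most 0.44 rad. The spring pushes back: about 3 N at the pad at first, 9 N at the stop.
- pad (a point): Centre of the top face of the lever's orange pad. At rest 88 mm above the shelf top (unit frame x = -57, y = -150, z = 88 mm), about 44 mm lower when fully pressed. Press here from above, straight down, for instance with the closed fingertips.
- mark (a point): Mid height of the green marker collar (18 mm across, 6 mm high, small green tab pointing at the pad) on the upright steel post, 40 mm to the unit's -y side of the pad centre. Set somewhere 56 to 74 mm above the shelf top; the pad top is to be held level with it (within 4 mm in height). It stays where it is set unless pushed.
- jar: Clear plastic hearing aid drying jar, upright cylinder 56 mm across and 81 mm tall (clear body 56 mm, grey-blue twist cap 22 mm of the same diameter, white 4 x 28 mm rib on top), 80 to 150 g. Origin: centre of its underside. It stands on the shelf 15 to 22 mm in front of the drawer front.
- coaster: Round teal coaster, 96 mm across and 4 mm thick, fixed flat on the shelf to the left or right. Origin: centre of its underside, so its top is 4 mm above it.
- cup: White ceramic toothbrush cup with two toothbrushes, 68 mm across, 175 mm tall in all, on the +y half of the unit's top, its edge 40 mm or more behind the drawer front. Leave alone. Origin: centre of its underside.
- comb: Metal fine-tooth comb, 110 x 32 x 4 mm, lying on top of the unit. Leave alone. Origin: centre of its underside.
- nail_brush: Wooden nail brush, 95 x 40 x 43 mm, bristles down on the shelf, on the side where the coaster is not. Leave alone. Origin: centre of its underside.
- lotion: Amber bottle, 52 mm across, 150 mm tall, at the left on the shelf. Leave alone. Origin: centre of its underside.
- tumbler: Green tumbler, 70 mm across, 90 mm tall, at the right on the shelf. Leave alone. Origin: centre of its underside.
- cream: Blue tin, 64 mm across, 40 mm tall, right on the shelf. Leave alone. Origin: centre of its underside.
Mind the look-alikes: they are no part of the job. There is more than one size of the jar; the one meant has the size given above.

How it is judged:
By the outcome, as a careful person would: the job done as asked, in the order asked, and still so for the second after the job is handed in, while the arm keeps its last pose, push and grip.
It also fails if it takes over 54 s, if anything falls off the work surface, if the arm or the gripper's body presses on something with over 40 N, if the wrist force passes 120 N, or if a joint passes its speed limit or range.

## Working session

There is one attempt and no reset: what is moved stays moved. The work goes in short steps, Python scripts to look and compute and a shell command to move; the robot and the scene stay as the last step left them, time stands still between calls to the robot, and variables do not carry over. Pictures are saved under pics/ and viewed, at most 10 in all, crops included, and the job is handed in when it is done.

```bash
mkdir -p pics; ls; cat > h.py <<'E'
import numpy as np, cv2
from scipy.spatial.transform import Rotation as R
from bench import r
def cam(n):
    c=r.camera(n); c['f']=240/np.tan(np.radians(c['vfov'])/2); return c
def Rm(c):
    a=np.array(c['attitude'],float)
    return a if a.shape==(3,3) else R.from_quat(a).as_matrix()
def ray(c,u,v):
    K=np.array([[c['f'],0,c['cx']],[0,c['f'],c['cy']],[0,0,1]])
    p=cv2.undistortPoints(np.array([[[u,v]]],float),K,np.array([c['k1'],0,0,0,0]) ,None,None,None)[0,0] if 0 else None
    d=np.array([(u-c['cx'])/c['f'],(v-c['cy'])/c['f']]); s=d.copy()
    for _ in range(30): s=d/(1+c['k1']*(s@s))
    w=Rm(c)@np.array([s[0],s[1],1]); return np.array(c['eye']),w/np.linalg.norm(w)
def onz(c,u,v,z):
    e,w=ray(c,u,v); return e+w*(z-e[2])/w[2]
def proj(c,P):
    q=Rm(c).T@(np.array(P)-np.array(c['eye'])); s=q[:2]/q[2]; s=s*(1+c['k1']*(s@s)); return c['f']*s+np.array([c['cx'],c['cy']])
def save(n,im): cv2.imwrite('pics/'+n+'.png',im[:,:,::-1])
def tri(c1,p1,c2,p2):
    e1,w1=ray(c1,*p1);e2,w2=ray(c2,*p2)
    t=np.linalg.lstsq(np.c_[w1,-w2],e2-e1,rcond=None)[0]
    a,b=e1+t[0]*w1,e2+t[1]*w2; return (a+b)/2,np.linalg.norm(a-b)
E
python3 - <<'E'
from h import *
for n in('scene','top'):
    c=cam(n); save(n+'0',c['image']); print({k:v for k,v in c.items() if k!='image'})
print(r.read_state())
E
```

```text
pics
{'vfov': 54.68856541075536, 'cx': 326.42524367399443, 'cy': 240.63376057706475, 'k1': -0.011520210803820936, 'eye': array([ 1.01622525, -0.12752168,  0.79861655]), 'attitude': array([ 0.74450052,  0.58462527, -0.1988794 , -0.25373067]), 'f': np.float64(464.1110186360371)}
{'vfov': 49.44409999938106, 'cx': 312.89430584461644, 'cy': 233.48960289074202, 'k1': -0.104560771768171, 'eye': array([0.27061461, 0.0094783 , 1.39692989]), 'attitude': array([ 0.71065592, -0.69894153,  0.06357882, -0.04905742]), 'f': np.float64(521.2689083657561)}
{'time': 0.1, 'joint_positions': array([ 1.09837946,  0.33278687, -0.06468837,  1.46084643,  0.02160236,
        1.34990891, -0.08850014]), 'joint_vel': array([ 1.14253487e-03, -2.88639073e-03, -3.79486796e-04, -2.00172360e-03,
        1.80599244e-03, -6.30010071e-05, -3.15108639e-04]), 'joint_torque': array([ 2.59103683e-03, -6.24547505e+01,  2.52214365e-02, -3.90718603e+01,
       -6.14762306e-02,  3.66222288e-02,  8.54393761e-05]), 'ee_pos': array([ 0.27159029, -0.56252383,  0.2218523 ]), 'eef_rot': array([ 9.74813408e-01,  2.23021133e-01, -1.70529016e-04, -6.03446207e-04]), 'ft_force': array([ 0.68411084, -0.57038219,  0.54100069]), 'torque': array([-0.0294584 ,  0.01828621, -0.00833367]), 'grip_force': 0.0, 'width': 0.08702563499421657}
```

View pics/scene0.png

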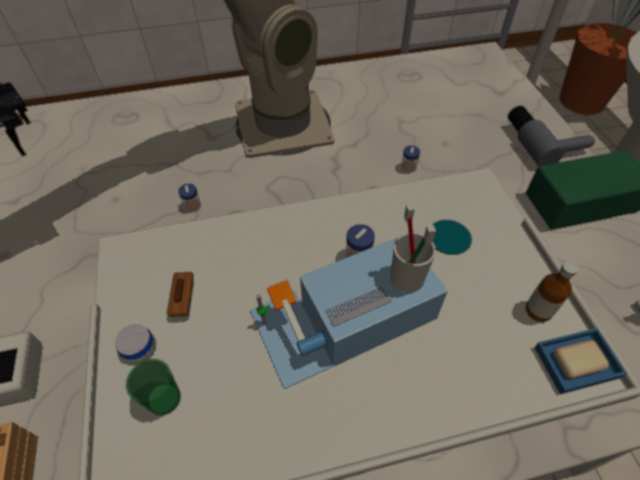

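View pics/top0.png

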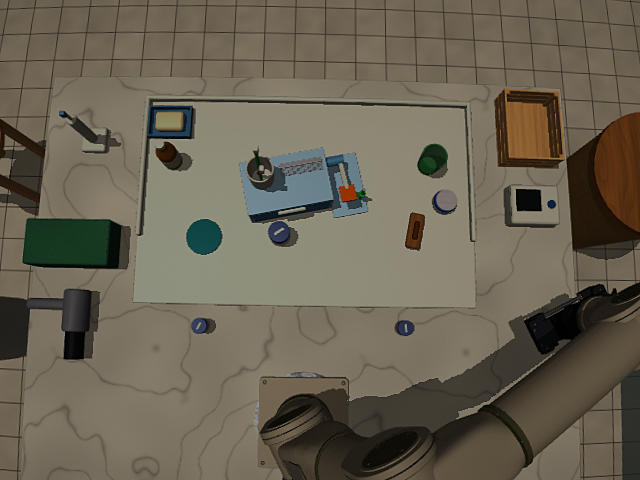

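The pictures show three blue-capped jars. Candidates for the jar:
- the large one in front of the drawer, at top (279,232) / scene (361,238)
- a small one at top (405,328) / scene (188,193)
- a small one at top (200,326) / scene (411,156)

I choose the first, since it is on the shelf in front of the drawer. The coaster is at top (204,237), the pad at top (347,193) and the green marker at top (362,196) / scene (263,310).

```bash
python3 - <<'E'
from h import *
t=cam('top'); s=cam('scene')
def blob(c,lo,hi,box):
    h=cv2.cvtColor(c['image'],cv2.COLOR_RGB2HSV); m=cv2.inRange(h,np.array(lo),np.array(hi))
    x0,y0,x1,y1=box; k=np.zeros_like(m); k[y0:y1,x0:x1]=m[y0:y1,x0:x1]
    n,l,st,ce=cv2.connectedComponentsWithStats(k); i=1+np.argmax(st[1:,4]); return ce[i],st[i],(l==i)
# sample hsv
for c,p in((t,(272,232)),(t,(204,237)),(t,(347,193)),(t,(362,196)),(s,(263,311)),(s,(283,294)),(s,(352,238)),(t,(405,330)),(t,(300,190)),(s,(450,240))):
    print(p,cv2.cvtColor(c['image'],cv2.COLOR_RGB2HSV)[p[1],p[0]])
ce,st,m=blob(t,(112,60,40),(130,255,255),(262,215,296,248)); print('jar top',ce,st)
cn=max(cv2.findContours(m.astype('uint8'),0,1)[0],key=len);(u,v),rad=cv2.minEnclosingCircle(cn);print(u,v,rad,onz(t,u,v,.090),onz(t,u+rad,v,.09)-onz(t,u-rad,v,.09))
ce,st,m=blob(s,(112,60,40),(130,255,255),(340,220,380,260)); print('jar scene',ce,st)
ce,st,m=blob(t,(80,80,30),(100,255,255),(180,210,230,260)); print('coaster',ce,st,onz(t,*ce,.016),np.linalg.norm(onz(t,st[0],ce[1],.016)-onz(t,st[0]+st[2],ce[1],.016)))
ce,st,m=blob(s,(80,80,30),(100,255,255),(420,210,480,260)); print('coaster s',ce,st,onz(s,*ce,.016))
a,st,m=blob(t,(3,150,60),(14,255,255),(330,175,358,210)); print('pad t',a,st)
b,st,m=blob(s,(3,150,60),(14,255,255),(260,275,300,312)); print('pad s',b,st); print(tri(t,a,s,b))
a,st,m=blob(t,(50,100,40),(80,255,255),(355,185,375,205)); print('mark t',a,st)
b,st,m=blob(s,(50,100,40),(80,255,255),(250,295,275,325)); print('mark s',b,st); print(tri(t,a,s,b))
cr=lambda c,x0,y0,x1,y1,f:cv2.resize(c['image'][y0:y1,x0:x1],None,fx=f,fy=f,interpolation=cv2.INTER_CUBIC)
A=cr(t,232,140,382,260,5);B=cr(s,240,215,390,335,5)
save('crops',np.vstack([cr(t,232,140,382,255,2.6*1.9),]) if 0 else cv2.resize(np.hstack([A,B]),(800,320)) if 0 else np.hstack([cr(t,235,140,375,260,2.85),cr(s,240,215,380,335,2.85)]))
E
```

```text
(272, 232) [114 112  84]
(204, 237) [ 90 196  69]
(347, 193) [ 11 255 147]
(362, 196) [ 60 255 135]
(263, 311) [ 65 255 115]
(283, 294) [ 15 240 158]
(352, 238) [114 110  81]
(405, 330) [ 24  49 110]
(300, 190) [ 98  60 140]
(450, 240) [ 91 225  67]
jar top [278.75562701 231.34405145] [269 221  21  21 311]
278.5561828613281 231.5074920654297 10.740715980529785 [0.48454831 0.07139007 0.09      ] [ 0.00100399 -0.0545178   0.        ]
jar scene [360.4        237.31954023] [347 225  27  26 435]
coaster [203.53719008 236.21177686] [186 219  36  35 968] [0.48018603 0.27584991 0.016     ] 0.09702396085369182
coaster s [451.07480315 237.07086614] [ 433  220   38   34 1016] [0.48448019 0.27788115 0.016     ]
pad t [347.60352423 193.02643172] [339 184  18  18 227]
pad s [281.01360544 294.6122449 ] [268 281  28  29 147]
(array([ 0.58710584, -0.10389861,  0.09493853]), np.float64(0.0010268322219874994))
mark t [360.81081081 193.56756757] [357 190   9   8  37]
mark s [262.65277778 309.98611111] [257 306  13   9  72]
(array([ 0.59334022, -0.14085222,  0.06654874]), np.float64(0.00041735580123057706))
```

View pics/crops.png

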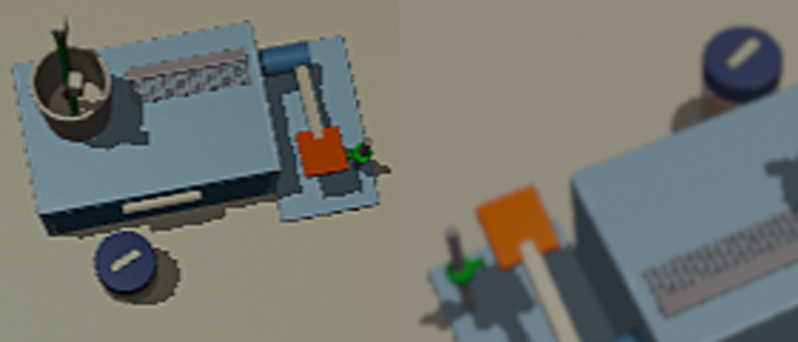

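The crop confirms the choice: a grey-blue cap with a white rib, right in front of the white-barred drawer front, with cap diameter about 55 mm by the mask. Triangulation seems about 5 mm low in z, so I'll check it against known heights (unit top corners, pad, post top).

```bash
python3 - <<'E'
from h import *
t=cam('top'); s=cam('scene')
f=12
def cr(c,x0,y0,w=33,h=30):
    return cv2.resize(c['image'][y0:y0+h,x0:x0+w],None,fx=f,fy=f,interpolation=cv2.INTER_CUBIC)
save('post',np.hstack([cr(t,340,180),cr(s,250,286)]))
def rib(c,box):
    x0,y0,x1,y1=box; g=cv2.cvtColor(c['image'],cv2.COLOR_RGB2HSV)[y0:y1,x0:x1]
    m=((g[...,1]<70)&(g[...,2]>120)).astype('uint8'); n,l,st,ce=cv2.connectedComponentsWithStats(m)
    i=1+np.argmax(st[1:,4]); print(st[i]); return ce[i]+[x0,y0]
a=rib(t,(272,225,286,238)); b=rib(s,(352,228,370,243)); print(a,b,tri(t,a,s,b),onz(t,*a,.093),onz(s,*b,.093))
o=lambda u,v:(235+u/2.85,140+v/2.85); q=lambda u,v:(240+(u-399)/2.85,215+v/2.85)
L=[onz(t,*o(u,v),.112) for u,v in((45,213),(277,172),(250,25),(13,65))]; print(np.round(L,4))
print('corner',tri(t,o(277,172),s,q(573,180)), onz(s,*q(573,180),.112))
for k in (0,3): d=L[(1 if k==0 else 2)]-L[k]; print('yaw',np.degrees(np.arctan2(d[0],-d[1])),np.linalg.norm(d))
# pad corners top: order -x+y? 
for p in ((297,135),(339,126),(348,170),(306,176)): print('padcorner',onz(t,*o(*p),.1))
E
```

```text
[ 2  3 10  7 24]
[ 4  1 10  9 31]
[278.33333333 230.79166667] [360.58064516 232.87096774] (array([0.48570317, 0.07135024, 0.09329426]), np.float64(0.0010203246581515187)) [0.48588437 0.07185898 0.093     ] [0.48538977 0.07092801 0.093     ]
[[ 0.5223  0.1411  0.112 ]
 [ 0.5632 -0.0629  0.112 ]
 [ 0.6987 -0.0374  0.112 ]
 [ 0.657   0.1747  0.112 ]]
corner (array([ 0.56567642, -0.06363996,  0.10106508]), np.float64(0.0001498692479636017)) [ 0.57272614 -0.06471398  0.112     ]
yaw 11.33371180625084 0.20811244678290677
yaw 11.129410600912221 0.21617788086613424
padcorner [ 0.60037747 -0.08134412  0.1       ]
padcorner [ 0.60954463 -0.11921055  0.1       ]
padcorner [ 0.5690838 -0.1273476  0.1      ]
padcorner [ 0.56279665 -0.089642    0.1       ]
```

View pics/post.png

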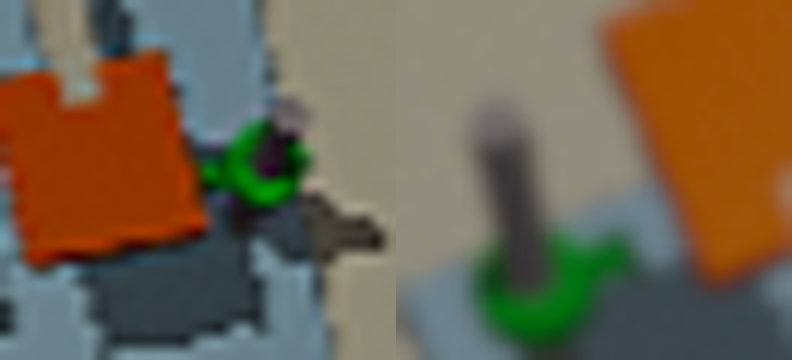

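The post top is at about top (363.4,188.7) / scene (257.9,294.4), the collar ring centre at about top (361.8,193.3) / scene (261.2,309.8). The pad (orange) is unobstructed.

```bash
python3 - <<'E'
from h import *
t=cam('top'); s=cam('scene')
T=(363.4,188.7),(257.9,294.4); M=(361.8,193.3),(261.2,309.8)
print('posttop',tri(t,T[0],s,T[1]),onz(t,*T[0],.117),onz(s,*T[1],.117)); print('mark',tri(t,M[0],s,M[1]))
# single-view height along post: xy from the post top at .117, then z minimising distance to collar pixel
for c,a,b in((t,T[0],M[0]),(s,T[1],M[1])):
    P=onz(c,*a,.117); zz=np.linspace(.05,.1,501); print('z along post',zz[np.argmin([np.linalg.norm(proj(c,[P[0],P[1],z])-b) for z in zz])])
# unit pose estimate from post and pad
th=np.radians(11.2);Ru=np.array([[np.cos(th),-np.sin(th)],[np.sin(th),np.cos(th)]])
P=tri(t,T[0],s,T[1])[0][:2]; U=P-Ru@[-60,-190]*0 - Ru@np.array([-.06,-.19]); print('unit from post',U)
for n,l in (('pad',(-.057,-.15)),('cornerfront-y',(-.07,-.11)),('corner+y',(-.07,.11)),('drawer bar mid',(-.084,0))): print(n,U+Ru@l)
st=r.read_state(); Rt=R.from_quat(st['eef_rot']).as_matrix(); print(Rt.round(3))
for n,g in (('jar',[.4857,.0713,.20]),('coaster',[.482,.277,.2])): print(n,Rt.T@(np.array(g)-st['ee_pos'])*1000)
E
```

```text
posttop (array([ 0.59299447, -0.14219312,  0.12032816]), np.float64(0.0020709361239519435)) [ 0.59392259 -0.14154956  0.117     ] [ 0.59074803 -0.1432976   0.117     ]
mark (array([ 0.59359636, -0.14324326,  0.06868911]), np.float64(0.00047022150384092113))
z along post 0.07
z along post 0.06380000000000001
unit from post [0.61494725 0.05584242]
pad [ 0.58816796 -0.10237221]
cornerfront-y [ 0.56764617 -0.06565905]
corner+y [0.52491461 0.15015108]
drawer bar mid [0.53254702 0.03952674]
[[ 0.901  0.435 -0.   ]
 [ 0.435 -0.901  0.   ]
 [ 0.    -0.    -1.   ]]
jar [ 468.37338689 -477.98548362   22.54110038]
coaster [ 554.47980324 -664.8326527    22.56275629]
```

```bash
python3 -m crank '[[[468,-478,40,14.6,1],[468,-478,40,14.6,1],[468,-478,40,14.6,1],[468,-478,40,14.6,1],[468,-478,40,14.6,1],[468,-478,40,14.6,1],[468,-478,40,14.6,1],[468,-478,40,14.6,1],[468,-478,40,14.6,1],[468,-478,40,14.6,1],[468,-478,40,14.6,1],[468,-478,40,14.6,1],[468,-478,40,14.6,1],[468,-478,40,14.6,1],[468,-478,40,14.6,1],[468,-478,40,14.6,1],[468,-478,40,14.6,1],[468,-478,40,14.6,1],[468,-478,40,14.6,1],[468,-478,40,14.6,1]]]'
cat > d.py <<'E'
import sys
from h import *
st=r.read_state(); Rt=R.from_quat(st['eef_rot']).as_matrix()
print(st['time'],st['ee_pos'].round(4),'yaw',np.degrees(np.arctan2(Rt[1,0],Rt[0,0])).round(2),st['ft_force'].round(1),st['width'],st['grip_force'])
if len(sys.argv)>3: print('shift mm',(Rt.T@(np.array([float(a) for a in sys.argv[1:4]])-st['ee_pos'])*1000).round(1))
E
python3 d.py .4857 .0713 .042
```

```text
time: 2.4
ee_pos: [0.4854, 0.0705, 0.1827]
eef_rot: [0.995, 0.097, 0.0, 0.0]
ft_force: [-0.5, 0.2, 0.2]
width: 0.087
grip_force: 0.0
2.4 [0.4854 0.0705 0.1827] yaw 11.12 [-0.5  0.2  0.2] 0.08695841112968523 0.0
shift mm [  0.4  -0.8 140.7]
```

```bash
python3 -m crank '[[[0,-1,40,0,1],[0,-1,80,0,1],[0,-1,110,0,1],[0,-1,130,0,1],[0,-1,141,0,1],[0,-1,141,0,1],[0,-1,141,0,1],[0,-1,141,0,-1],[0,-1,141,0,-1],[0,-1,141,0,-1],[0,-1,141,0,-1],[0,-1,141,0,-1],[0,-1,141,0,-1],[0,-1,141,0,-1],[0,-1,141,0,-1],[0,-1,141,0,-1]]]' 15; python3 d.py
```

```text
time: 4.0
ee_pos: [0.4854, 0.0719, 0.0417]
eef_rot: [0.995, 0.097, 0.0, 0.0]
ft_force: [-1.4, -2.3, 5.0]
width: 0.056
grip_force: 15.0
4.0 [0.4854 0.0719 0.0417] yaw 11.16 [-1.4 -2.3  5. ] 0.055978754369998523 14.999926839955151
```

```bash
python3 -m crank '[[[0,0,-20,0,-1],[-3,0,-50,0,-1],[-12,0,-80,0,-1],[-15,0,-105,0,-1],[-15,0,-110,0,-1],[-5,-40,-110,0,-1],[5,-80,-110,0,-1],[15,-120,-110,0,-1],[25,-160,-110,0,-1],[33,-185,-110,0,-1],[37,-202,-110,0,-1],[37,-202,-110,0,-1],[37,-202,-110,0,-1]]]'; python3 d.py; python3 - <<'E'
from h import *
c=cam('top'); save('hold',c['image'][180:300,150:310].repeat(4,0).repeat(4,1))
t=c;s=cam('scene')
def ce(c,box):
    x0,y0,x1,y1=box;h=cv2.cvtColor(c['image'],cv2.COLOR_RGB2HSV)[y0:y1,x0:x1];m=cv2.inRange(h,np.array((80,80,20)),np.array((100,255,255)))
    return int((m>0).sum())
print(ce(t,(180,210,230,260)),ce(s,(420,210,480,260)))
E
```

```text
time: 5.3
ee_pos: [0.4818, 0.2772, 0.1502]
eef_rot: [0.995, 0.098, -0.001, 0.0]
ft_force: [0.3, -0.4, -0.7]
width: 0.0554
grip_force: 15.0
5.3 [0.4818 0.2772 0.1502] yaw 11.21 [ 0.3 -0.4 -0.7] 0.05542371056611056 14.999722433276474
0 994
```

```bash
python3 -m crank '[[[0,0,30,0,-1],[0,0,60,0,-1],[0,0,85,0,-1],[0,0,96,0,-1],[0,0,100,0,-1],[0,0,102,0,-1],[0,0,103,0,-1],[0,0,103,0,-1]]]'; python3 d.py;  python3 - <<'E'
from h import *
s=cam('scene'); save('low',cv2.resize(s['image'][170:290,370:530],None,fx=4,fy=4,interpolation=cv2.INTER_CUBIC))
E
```

```text
time: 6.2
ee_pos: [0.4829, 0.2776, 0.0494]
eef_rot: [0.995, 0.097, 0.001, -0.0]
ft_force: [-0.9, 0.8, -2.1]
width: 0.0555
grip_force: 15.0
6.2 [0.4829 0.2776 0.0494] yaw 11.16 [-0.9  0.8 -2.1] 0.05553038791704028 14.999787756241858
```

View pics/low.png

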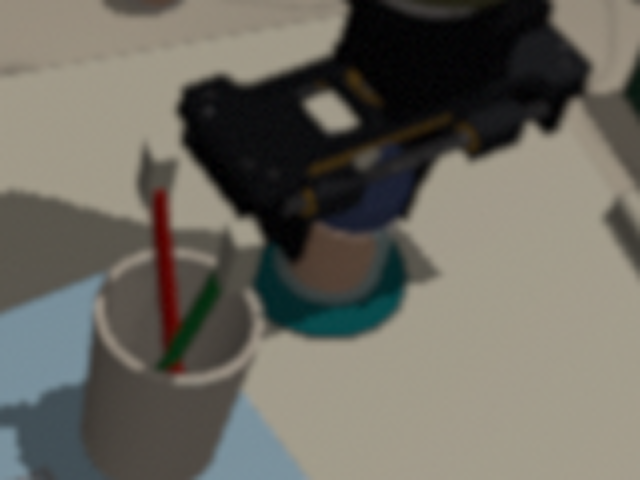

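The crop shows the jar upright and centred over the coaster (crop x about 335 against 332 for the coaster). I lower it the last few mm.

```bash
python3 -m crank '[[[0,0,1,0,-1],[0,0,2,0,-1],[0,0,2.5,0,-1],[0,0,3,0,-1],[0,0,3,0,-1],[0,0,3,0,-1]]]'; python3 d.py
```

```text
time: 6.85
ee_pos: [0.4824, 0.2774, 0.0458]
eef_rot: [0.995, 0.097, 0.0, 0.0]
ft_force: [-2.7, -1.5, 4.8]
width: 0.0559
grip_force: 15.0
6.85 [0.4824 0.2774 0.0458] yaw 11.17 [-2.7 -1.5  4.8] 0.05593214717337928 14.999955135863274
```

```bash
python3 -m crank '[[[0,0,0,0,-0.4],[0,0,0,0,0],[0,0,0,0,0.5],[0,0,0,0,1],[0,0,0,0,1],[0,0,0,0,1],[0,0,0,0,1],[0,0,-20,0,1],[0,0,-60,0,1],[0,0,-100,0,1],[0,0,-140,0,1],[0,0,-150,0,1],[0,0,-150,0,1]]]'; python3 d.py .5882 -.1024 .16;  python3 - <<'E'
from h import *
s=cam('scene');t=cam('top'); f=lambda c,x,y:cv2.resize(c['image'][y:y+110,x:x+110],None,fx=3.6,fy=3.6,interpolation=cv2.INTER_CUBIC)
save('rel',np.hstack([f(s,400,180),f(t,150,180)]))
E
```

```text
time: 8.15
ee_pos: [0.4831, 0.2779, 0.1971]
eef_rot: [0.995, 0.097, 0.002, -0.0]
ft_force: [0.6, -0.5, -1.2]
width: 0.0871
grip_force: 0.0
8.15 [0.4831 0.2779 0.1971] yaw 11.16 [ 0.6 -0.5 -1.2] 0.08713065198073115 0.0
shift mm [ 29.4 393.5  37. ]
```

View pics/rel.png

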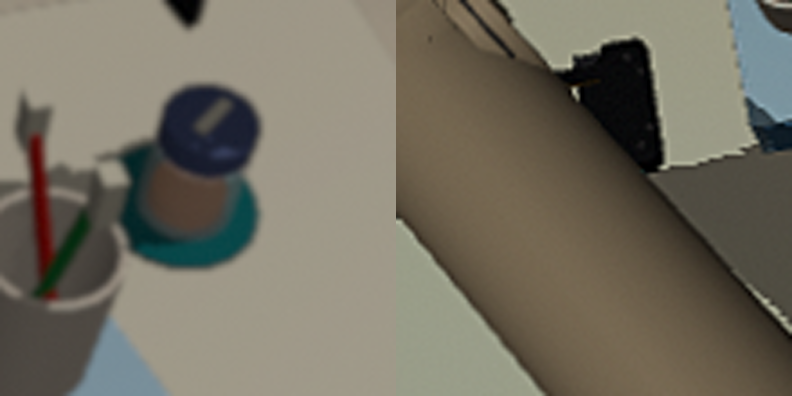

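The jar stands upright and centred on the coaster, released. Now I re-measure pad and mark on the first (unobstructed) pictures, with a proper hue range this time.

```bash
python3 - <<'E'
from h import *
t=cam('top'); s=cam('scene')
for c,n in((t,'top0'),(s,'scene0')): c['image']=cv2.imread(f'pics/{n}.png')[:,:,::-1].copy()
k=8
def sil(c,lo,hi,box,op):
    x0,y0,x1,y1=box; im=cv2.resize(c['image'][y0:y1,x0:x1],None,fx=k,fy=k,interpolation=cv2.INTER_CUBIC)
    m=cv2.inRange(cv2.cvtColor(im,cv2.COLOR_RGB2HSV),np.array(lo),np.array(hi))
    m=cv2.morphologyEx(m,cv2.MORPH_CLOSE,cv2.getStructuringElement(2,(41,41)))
    m=cv2.morphologyEx(m,cv2.MORPH_OPEN,cv2.getStructuringElement(2,(op,op)))
    cn=max(cv2.findContours(m,0,1)[0],key=cv2.contourArea); return cn[:,0]
fx=lambda p,b:(np.array(p)+.5)/k-.5+np.array(b[:2])
bt=(352,184,374,206);bs=(250,296,276,324)
a=sil(t,(45,120,50),(85,255,255),bt,41);b=sil(s,(45,120,50),(85,255,255),bs,49)
ca=[fx((q.min(0)+q.max(0))/2,bb) for q,bb in((a,bt),(b,bs))]; print('ext px',np.ptp(a,0)/k,np.ptp(b,0)/k,ca)
print('mark',tri(t,ca[0],s,ca[1]))
bt=(330,175,362,212);bs=(258,270,304,322)
a=sil(t,(2,180,60),(22,255,255),bt,5);b=sil(s,(2,180,60),(22,255,255),bs,5)
A=fx(cv2.boxPoints(cv2.minAreaRect(a)),bt);B=fx(cv2.boxPoints(cv2.minAreaRect(b)),bs)
print(A.round(1),B.round(1)); print('padmid',tri(t,A.mean(0),s,B.mean(0)))
cyc=[(i,tri(t,A[i],s,B[(j+i)%4])) for j in range(4) for i in range(4)]
for i,(p,e) in cyc:
    if e<.006: print('padcorner',i,p.round(4),round(e,4))
E
```

```text
ext px [6.75 6.5 ] [8.875 7.5  ] [array([361.1875, 193.5625]), array([261.75  , 310.8125])]
mark (array([ 0.5937372 , -0.14237239,  0.06493034]), np.float64(0.00110302977278859))
[[338.3 186.5]
 [354.1 183.5]
 [357.1 199.2]
 [341.3 202.2]] [[266.8 288. ]
 [286.6 279.7]
 [295.6 301.2]
 [275.7 309.5]]
padmid (array([ 0.58746393, -0.10383397,  0.09560409]), np.float64(0.0005582405761806658))
padcorner 0 [ 0.6045 -0.0808  0.0919] 0.0024
padcorner 1 [ 0.6132 -0.1193  0.0938] 0.0016
padcorner 2 [ 0.5704 -0.1269  0.0996] 0.0008
padcorner 3 [ 0.5616 -0.0881  0.0991] 0.0022
```

```bash
python3 -m crank '[[[-20,50,-20,0,0],[-40,100,-40,0,-1],[-50,150,-40,0,-1],[-60,200,-40,0,-1],[-60,250,-40,0,-1],[-55,300,-40,0,-1],[-50,350,-40,0,-1],[-50,394,-40,0,-1],[-50,394,-40,0,-1],[-10,394,-30,0,-1],[30,394,0,0,-1],[30,394,37,0,-1],[30,394,37,0,-1],[30,394,37,0,-1]]]'; python3 d.py .5882 -.1024 .1
```

```text
time: 9.75
ee_pos: [0.5873, -0.1031, 0.1582]
eef_rot: [0.995, 0.097, -0.001, -0.0]
ft_force: [1.0, 0.5, -0.0]
width: 0.0005
grip_force: 0.0
9.75 [ 0.5873 -0.1031  0.1582] yaw 11.18 [ 1.   0.5 -0. ] 0.0005206051411337883 0.0
shift mm [ 1.2 -0.5 58.2]
```

```bash
python3 -m crank '[[[1,0,25,0,-1],[1,0,45,0,-1],[1,0,53,0,-1],[1,0,55,0,-1],[1,0,55,0,-1],[1,0,55,0,-1]]]'; python3 -m crank '[[[0,0,2,0,-1],[0,0,4,0,-1],[0,0,6,0,-1],[0,0,6,0,-1]]]'; python3 -m crank '[[[0,0,3,0,-1],[0,0,6,0,-1],[0,0,9,0,-1],[0,0,12,0,-1],[0,0,15,0,-1],[0,0,18,0,-1],[0,0,20,0,-1],[0,0,20,0,-1],[0,0,20,0,-1]]]'
```

```text
time: 10.35
ee_pos: [0.5898, -0.1033, 0.1051]
eef_rot: [0.995, 0.097, 0.001, 0.0]
ft_force: [0.3, -0.2, -0.2]
width: 0.0007
grip_force: 0.0
time: 10.75
ee_pos: [0.589, -0.1033, 0.0975]
eef_rot: [0.995, 0.097, -0.0, 0.0]
ft_force: [-1.5, -0.9, 4.1]
width: 0.0002
grip_force: 1.5
time: 11.65
ee_pos: [0.5888, -0.1032, 0.0774]
eef_rot: [0.995, 0.097, -0.0, 0.0]
ft_force: [-5.2, -1.8, 5.9]
width: 0.0006
grip_force: 3.0
```

Contact came at about z = 0.10 with about 4 N, as described. I press to about 0.069 and look.

```bash
python3 -m crank '[[[0,0,3,0,-1],[0,0,6,0,-1],[0,0,8.5,0,-1],[0,0,8.5,0,-1],[0,0,8.5,0,-1],[0,0,8.5,0,-1]]]'; python3 - <<'E'
from h import *
s=cam('scene');t=cam('top'); f=lambda c,x,y,w:cv2.resize(c['image'][y:y+w,x:x+w],(398,398),interpolation=cv2.INTER_CUBIC)
save('press',np.hstack([f(s,240,270,66),f(t,230,130,150)])); cv2.imwrite('pics/pressfull.png',s['image'][:,:,::-1]);cv2.imwrite('pics/presstop.png',t['image'][:,:,::-1])
E
```

```text
time: 12.25
ee_pos: [0.5892, -0.1031, 0.0692]
eef_rot: [0.995, 0.097, 0.0, 0.0]
ft_force: [-3.1, -1.2, 6.8]
width: 0.0006
grip_force: 3.7
```

View pics/press.png

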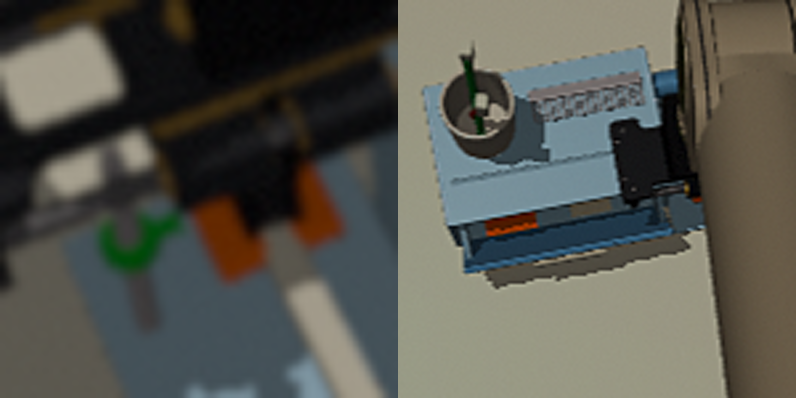

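The left crop shows the pad under the fingers beside the green collar (collar centre crop (131,242), i.e. scene (261.2,309.7)). The right crop shows the drawer tipped open. Next, a differential check of the mark height, using the pad at rest as the local reference.

```bash
python3 - <<'E'
from h import *
t=cam('top'); s=cam('scene')
for n,c,pc,mk,ref in(('scene',s,(281.2,294.6),(261.4,309.9),'v'),('top',t,(347.7,192.85),(361.4,193.4),'v')):
    p=onz(c,*pc,.096); post=p[:2]+np.array([.0054,-.0397]); print(n,p,post)
    for z in (.064,.066,.068,.070,.072,.074): print(z,(proj(c,[*post,z])-mk).round(2))
# pad after pressing: predicted corner of pad top (-38,-170) for z
    th=np.radians(11.2);Ru=np.array([[np.cos(th),-np.sin(th)],[np.sin(th),np.cos(th)]])
    if n=='scene':
        for z in(.064,.068,.072): print('corner',z,[((proj(c,[*(post+Ru@np.array([.022,dy])),zz])-[239.5,269.5])*6.03).round(0) for dy,zz in((.02,z),(.02,z-.008),(.06,z),(.06,z-.008))])
E
```

```text
scene [ 0.58771872 -0.10411815  0.096     ] [ 0.59311872 -0.14381815]
0.064 [-0.14  1.02]
0.066 [-0.26  0.47]
0.068 [-0.39 -0.08]
0.07 [-0.51 -0.63]
0.072 [-0.64 -1.19]
0.074 [-0.76 -1.75]
corner 0.064 [array([221., 284.]), array([223., 297.]), array([346., 234.]), array([348., 247.])]
corner 0.068 [array([220., 278.]), array([222., 291.]), array([346., 227.]), array([347., 241.])]
corner 0.072 [array([219., 271.]), array([221., 284.]), array([345., 221.]), array([346., 234.])]
top [ 0.58738287 -0.10354329  0.096     ] [ 0.59278287 -0.14324329]
0.064 [0.29 0.63]
0.066 [0.37 0.45]
0.068 [0.46 0.27]
0.07 [0.55 0.09]
0.072 [ 0.63 -0.08]
0.074 [ 0.72 -0.26]
```

The mark comes out at about 0.068 (56 mm above the shelf), and the pad top is at about 0.068, so both methods agree. I hold briefly and hand in.

```bash
python3 -m crank '[[[0,0,0,0,-1],[0,0,0,0,-1],[0,0,0,0,-1]]]'; python3 -c "
from bench import r
print(r.close_job())"
```

```text
time: 12.75
ee_pos: [0.5892, -0.1031, 0.0692]
eef_rot: [0.995, 0.097, 0.0, 0.0]
ft_force: [-3.6, -1.0, 6.3]
width: 0.0002
grip_force: 3.7
the job is handed in; nothing more can be done
None
```

The jar stands released and upright on the teal coaster, and I handed the job in at about 12.8 s with the lever held so the pad top is at about z = 0.068 m, level with the green marker (also measured at about 0.068 m, limit 4 mm); no verdict was returned.

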